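# Take the spent filter cassette out of the fume unit

## Task

Take the sooty filter cassette out of the fume unit and lay it gently, grille up and flat on the floor of the dark waste tray beside the empty reel. First lift away the green solder reel somebody left on its grille and stand it flat on a free patch of the bench, then pinch the cassette's two orange tabs together, swing that end up off its heel and lift it out, keeping it roughly level, never anywhere near on edge. Do not touch the soldering iron, its stand or the third hand, and leave everything else where it is.

Things in the scene. Friction and masses are not known exactly. Their poses are not given: they have to be found in the camera images.
- fume_unit: Low light-grey fume unit, fixed, 230 (x) x 200 (y) x 90 mm high, origin at the centre of its underside; its front (switch, knob) faces its own -x. It stands left or right of the iron stand, turned up to 0.35 rad.
- pocket (a point): Centre of the pocket (154 x 115 mm) in the unit's top, level with the top, axes of the unit. Round it the top is an 8 mm thick plate; the cassette's side bolts and its heel sit under that plate, so it cannot be lifted straight out. It rests on ledges 26 mm below this point.
- cassette_mid (a point): Centre of the loose sooty filter cassette (half-way up): dark frame 150 (x) x 112 (y) x 26 mm, 0.2 to 0.4 kg, x along its length to the heel, z up out of the grille. In the unit it has the unit's axes, 1 to 2 mm of play, and its solid grille is level with the unit's top. Its weight acts near this point, 45 mm behind the tabs: pinch firmly (30 N or more) lest it swings down.
- heel (a point): End of the cassette's heel tongue (60 mm wide, juts 9 mm beyond the frame, 7 mm of it under the unit's plate). To free the cassette: keep both tabs fully in, raise the tab end about 40 mm (15 degrees) so that it pivots on the heel and clears the unit's top, draw it 15 mm or more along its own -x, then lift.
- latch (a point): Point half-way between the two orange tabs: 45 mm from the cassette's centre towards -x, 19 mm above the grille; axes of the cassette. Each tab is an upright plate 20 mm wide (along x), 5 mm thick, 34 mm high above the grille, outer faces at y = +30 and -30 mm, 44 mm apart when fully pinched. Between them a bridge 32 mm wide, 14 mm high; outside them flat grille.
- tab_left (a joint): Travel in m of the tab at +y: 0 out (latched), 0.008 fully pinched in. Its spring pushes back with 3.6 N at rest and 7.2 N fully in; 6 mm or more frees the bolt. It springs out again when let go.
- tab_right (a joint): The same for the tab at -y.
- reel_mid (a point): Loose reel of solder, green flanges, a cylinder of diameter 56 mm and height 52 mm, 0.25 kg, standing on its flange on the cassette's grille behind the tabs, about 35 mm from the cassette's centre towards the heel; this point is at its centre, 26 mm up; z is its axis. On the bench it must stand on its flange, upright.
- tray_floor (a point): Dark open waste tray fixed to the bench, 280 (x) x 190 (y) mm outside, 28 mm high, walls and floor 4 mm thick; this point is at the centre of its floor, on top of it (4 mm over the bench). An empty reel stands at its -x end. The cassette fits beside it only along the tray's x, either way round.
- iron_stand: Black soldering-iron stand with yellow sponge, fixed between the unit and the tray, base 165 (x) x 72 (y) x 22 mm; origin at the centre of its underside. The hot sea-blue iron stands in a wire coil over its x axis: coil from 48 mm behind the origin (+x), 40 mm up, leaning towards -x, radius 19 mm; handle on up to point iron_end.
- iron_end (a point): Upper end of the iron's handle, the highest point of the iron, about 180 mm above the bench.
- third_hand: Third hand, fixed, in front of the iron stand: round base of diameter 64 mm, post, a clip bar 110 mm long along its x axis, and a small green board held upright, 210 mm high in all; origin at the centre of its underside.
- empty_mid (a point): Centre of a loose empty blue reel, diameter 44 mm, 40 mm high, standing on the tray's floor close to the tray's -x end (about 106 mm from its centre), which is the end nearer the robot. Leave it there.
- tip_cleaner: Loose black round pot of brass wool, diameter 60 mm, 48 mm high, origin at the centre of its underside. Leave it.
- flux_bottle: Loose white bottle with red cap, diameter 40 mm, 95 mm high, origin at the centre of its underside. Leave it.
- tip_jar: Loose amber jar, diameter 48 mm, 50 mm high, origin at the centre of its underside. Leave it.
- board_a: Loose green circuit board, 105 (x) x 62 (y) mm, 14 mm high with its parts, origin at the centre of its underside. Leave it.
- board_b: Loose tan circuit board of the same size. Leave it.
Things that resemble listed ones, but are neither listed nor needed, are in the scene too. What is shaped like the part that bears cassette_mid but white is not meant.

How it is judged:
By the outcome, as a careful person would: the job done as asked, in the order asked, and still so for the second after the job is handed in, with the robot touching nothing.
It also fails if it takes over 64 s, if anything falls off the work surface, if the arm or the gripper's body presses on something with over 40 N, if the wrist force passes 120 N, or if a joint passes its speed limit or range.

## Robot

A 6-joint arm with a two-finger parallel gripper is mounted at the origin on the work surface. World frame = base frame: x ahead of the robot, y to its left, z up, the work surface at z = 0. Lengths are in mm, angles in rad, forces in N, time in s.
With the tool pointing down it reaches from about 275 to 850 mm from the base axis. Payload 5.2 kg.
Tool frame: the origin (TCP) lies midway between the tips of the shut fingers; the grasp point (between the pads) lies 19 mm behind it; z points along the fingers, y is the line along which they close (so a half turn about z gives the same grasp; the last joint's range is limited). The gripper opens to 85 mm and grips with 20 to 120 N. Pads are 22 mm wide; open, the fingers measure 114 mm over their backs; the gripper's body (76 mm by 85 mm) begins 54 mm behind the grasp point. The pads swing forward as they close: fully open they stand 13 mm farther back than shut.
Start: joints at [-1.376, 0.259, 1.535, -0, 1.348, -0.203], TCP at [213.086, -507.05, 231.31] pointing down, gripper open.
Joint ranges: [-3.14, 3.14], [-0.91, 2.08], [0.19, 2.58], [-1.22, 4.36], [0.22, 2.71], [-3.12, 3.12]. Speed limits (rad/s): [2.57, 2.57, 3.14, 3.14, 3.14, 3.14].

## Interface

Orientations are given as a 3x3 rotation matrix whose columns are the frame's x, y, z axes.
In Python, from bench import telemetry, vision, workorder gives the robot as it stands.
- The arm moves only by the tool servo_tool, never from a script. Its argument "plan" is a list of rows, each an object with "travel": the shift along the tool's x, y, z in mm, a list of three; "dr": the turn, a rotation vector about the tool's x, y, z in degrees, a list of three; "claw": the opening, from -1 (shut) to 1 (fully open). A call has 1 to 20 rows; each row is the pose to reach, as a shift and turn from the pose commanded when the call began, along the tool's axes at that moment; what a row does not reach only later rows make up. A row lasts 1/12 s, in which the tool goes at most 41.7 mm and 7.16 degrees, less where a joint would pass 70% of its speed; a pose out of reach is approached as far as the arm can. A call with a gripper value outside its range is refused whole. The fingers move at their own pace and stop on an object; "force" is the grip in N (left out, the last holds). Time passes only in rows, so rows that repeat a pose let the fingers close. It gives the time, the measured TCP pose, the force, the opening and the grip force at its end, in the units of the state.
- telemetry.get_obs(): the state, without advancing time (a new reading comes with each control period).
- vision.camera(name): name is "scene" or "top" or "wrist"; returns a dict with "img" (400x640x3 uint8, red, green, blue), "z_map" (400x640 float32, mm along the optical axis (not along the pixel's ray), 0 where there is no reading), "intrinsics" (3x3 intrinsics, pixels), "extrinsics" (4x4, takes a point from world to camera coordinates); the wrist camera has in their place "tool_from_camera" (4x4, takes a point from camera to tool coordinates, whose origin is the TCP and whose axes are the flange's). Camera axes: x right, y up, looking along -z (the intrinsics and any distortion apply to the point x, -y, -z); pixel columns grow to the right and rows downward; lengths in mm; the calibration is good to about 2 mm. A picture is of the moment at which its call begins: read the wrist's pose just before it.
- workorder.sign_off(): hands the job in; it is judged then, once.
The state is a dict: "time": time; "joint_positions": joint angles; "qd": joint speeds; "tau": joint torques, N m; "tool_pos": TCP position; "eef_rot": TCP orientation; "ft_force": force on the tool from outside, world axes, zero at the start; "moment": the same for the moment, N m; "finger_gap": finger opening in mm; "grasp_force": force on a finger pad.
Only numpy, scipy, OpenCV 4.12 (cv2) and the standard library are available. Lean on these libraries where they do the work, as an engineer would, in place of code of your own. Each camera call takes 0.05 s, during which the arm holds its last target. There are 200 camera calls.

## Working session

There is one attempt and no reset: what is moved stays moved. The work goes in short steps, Python scripts to look and compute and a tool call to move; the robot and the scene stay as the last step left them, time stands still between calls to the robot, and variables do not carry over. Pictures are saved under pics/ and viewed, at most 10 in all, crops included, and the job is handed in when it is done.

Besides the shell and the picture viewer there is one more tool, called after ">>>" as name(argument=value, ...), one argument or row to a line, values as JSON. servo_tool: Moves the arm, as the interface text tells. Its arguments: {"type":"object","properties":{"plan":{"type":"array","items":{"type":"object","properties":{"travel":{"type":"array","items":{"type":"number"}},"dr":{"type":"array","items":{"type":"number"}},"claw":{"type":"number"}}}},"force":{"type":"number"}},"required":["plan"]}

```bash
ls; mkdir -p pics; cat > h.py <<'E'
import numpy as np, cv2
from bench import telemetry, vision, workorder
def snap(n, save=None):
    o=telemetry.get_obs(); c=vision.camera(n)
    K=np.array(c['intrinsics']); 
    if n=='wrist':
        T=np.eye(4);T[:3,:3]=o['eef_rot'];T[:3,3]=o['tool_pos']
        W=T@np.array(c['tool_from_camera'])
    else: W=np.linalg.inv(np.array(c['extrinsics']))
    if save: 
        cv2.imwrite(f'pics/{save}.png',c['img'][:,:,::-1]); np.savez(f'{save}.npz',img=c['img'],z=c['z_map'],K=K,W=W)
    return dict(img=c['img'],z=c['z_map'],K=K,W=W)
def load(s): return dict(np.load(s+'.npz'))
def pt(c,u,v,z=None):
    """world point of pixel: by depth map"""
    K=c['K'];u=np.asarray(u);v=np.asarray(v)
    d=c['z'][v.astype(int),u.astype(int)] if z is None else z
    P=np.stack([(u-K[0,2])/K[0,0]*d,-(v-K[1,2])/K[1,1]*d,-d],-1)
    return P@c['W'][:3,:3].T+c['W'][:3,3]
def cloud(c):
    v,u=np.mgrid[:400,:640]; return pt(c,u,v)
def proj(c,P):
    q=np.linalg.inv(c['W'])@np.append(P,1); q=q[:3]
    return c['K'][0,0]*q[0]/-q[2]+c['K'][0,2], c['K'][1,1]*q[1]/q[2]+c['K'][1,2]
E
python3 - <<'E'
from h import *
for n in('scene','top'):
    c=snap(n,n); d=vision.camera(n) if 0 else None
    print(n,c['K'].tolist(),c['W'].round(3).tolist(),(c['z']>0).mean())
print(vision.camera('top').keys())
a=telemetry.get_obs();print(a['time'],a['finger_gap'])
E
```

```text
pics
scene [[398.00450102182094, 0.0, 324.5423762869338], [0.0, 398.00450102182094, 198.92214060418942], [0.0, 0.0, 1.0]] [[-0.507, -0.585, 0.633, 1440.742], [0.862, -0.343, 0.373, 561.863], [-0.002, 0.735, 0.678, 1146.718], [0.0, 0.0, 0.0, 1.0]] 0.9958828125
top [[396.8195704014114, 0.0, 323.1649078870444], [0.0, 396.8195704014114, 193.36515515577037], [0.0, 0.0, 1.0]] [[-0.017, 0.987, -0.159, 303.992], [-1.0, -0.016, 0.006, 9.184], [0.004, 0.159, 0.987, 1456.664], [0.0, 0.0, 0.0, 1.0]] 0.99587109375
dict_keys(['img', 'z_map', 'intrinsics', 'extrinsics'])
0.15 85.42715569589708
```

View pics/top.png

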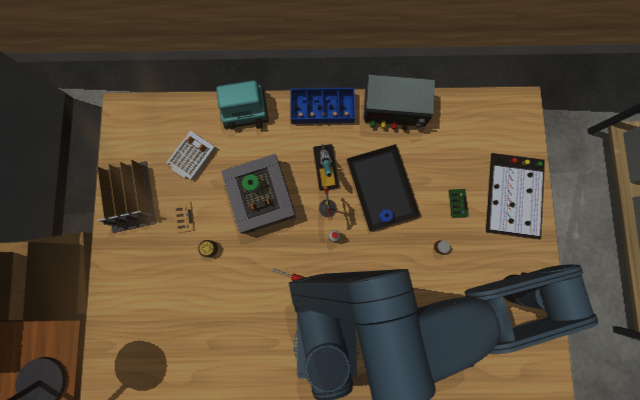

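View pics/scene.png

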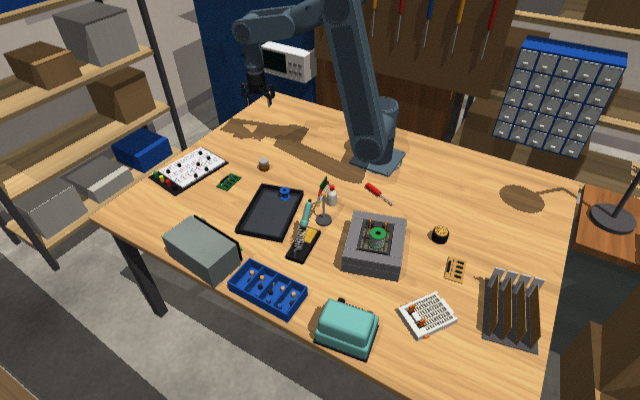

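Top view: unit at (259,193), green reel at (250,183), iron stand (326,168), third hand (328,208), tray (384,188) with blue reel (386,215). Candidates for "cassette": dark one in the unit (258,195) is the right one; the white one at (191,155) is a decoy. For the reel: green at (250,183), versus the blue reel at (386,215).

```bash
python3 - <<'E'
from h import *
c=load('top');s=load('scene')
C=cloud(c);S=cloud(s)
def rect(C,m,name):
    P=C[m]; r=cv2.minAreaRect(P[:,:2].astype(np.float32)); print(name,m.sum(),'z',np.median(P[:,2]).round(1),np.round(r[0],1),np.round(r[1],1),round(r[2],1))
def box(u0,u1,v0,v1):
    m=np.zeros((400,640),bool);m[v0:v1,u0:u1]=1;return m
print('bench',np.median(C[260:290,150:250,2]),np.median(S[130:140,440:500,2]))
z=C[...,2]
rect(C,box(215,305,145,240)&(z>80)&(z<100),'unit top')
rect(C,box(215,305,145,240)&(z>130)&(z<155),'reel top')
rect(C,box(215,305,145,240)&(z>112)&(z<130),'tabs')
rect(C,box(345,425,140,235)&(z>15)&(z<36),'tray')
rect(C,box(345,425,140,235)&(z>36)&(z<55),'empty')
x,y,z=np.moveaxis(S,2,0)
un=(x>400)&(x<700)&(y>100)&(y<400)
U=box(335,415,205,285)
rect(S,U&(z>80)&(z<100),'S unit');rect(S,U&(z>130)&(z<155),'S reel');rect(S,U&(z>112)&(z<130),'S tabs')
T=box(230,310,175,245)
rect(S,T&(z>18)&(z<36)&(x>400),'S tray')
for n,u,v in(('hand',328,208),('ironhi',326,150),('flux',335,237),('pot',208,249),('boardtan',184,217),('white',191,155),('jar',443,247),('sd',290,274),('tealbox',241,100)): print(n,pt(c,u,v).round())
m=box(305,355,140,225)&(C[...,2]>60)
P=C[m];print('tall',P.min(0).round(),P.max(0).round())
# crop
i=c['img'][140:245,210:430,::-1];cv2.imwrite('pics/crop1.png',cv2.resize(i,None,fx=3.6,fy=3.6,interpolation=cv2.INTER_CUBIC))
E
```

```text
bench -0.3466892923655678 -107.01465681715013
unit top 3266 z 89.5 [530.8 230.2] [230.3 200.7] 17.3
reel top 209 z 142.1 [557.5 245.2] [51.5 54. ] 87.9
tabs 33 z 123.0 [516.4 225.3] [76.5 60.2] 18.8
tray 431 z 26.9 [ 556.3 -221.1] [280.4 193.9] 15.7
empty 117 z 44.7 [ 559.6 -233.2] [109.8 252.8] 67.6
S unit 2482 z 91.5 [531.1 234.5] [237.1 200.3] 17.3
S reel 181 z 143.6 [559.8 250.8] [54.3 51.1] 23.0
S tabs 75 z 122.2 [532.5 236. ] [114.  61.] 19.0
S tray 569 z 26.3 [ 555.4 -224.2] [434.8 294.1] 40.1
hand [460. -14. 186.]
ironhi [689. -13.  56.]
flux [371. -37.  94.]
pot [339. 409.  45.]
boardtan [458. 513.   1.]
white [690. 492.  13.]
jar [ 332. -418.   49.]
sd [246. 124.   0.]
tealbox [859. 286. 118.]
tall [304. -29.  60.] [ 684.    9. 1457.]
```

View pics/crop1.png

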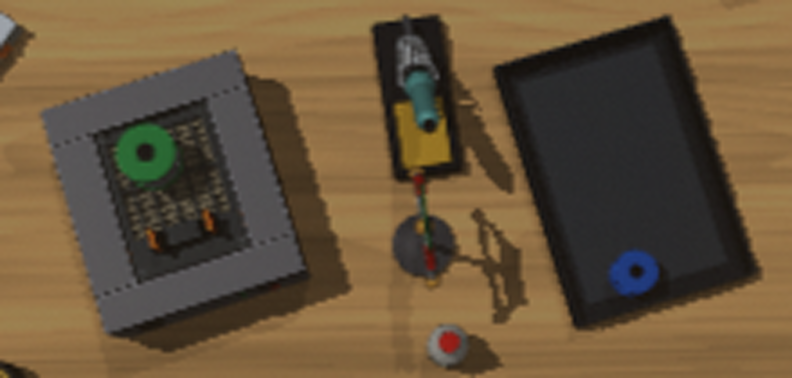

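Crop: dark cassette in the unit with orange tabs at crop (155,238) and (208,220), i.e. image (253,206),(268,201); green reel at its far (heel) end (145,152); iron and third hand lie between unit and tray; empty reel at (634,271) at the near end of the tray. So unit yaw ≈ +17.3°, tray ≈ +15.7°.

```bash
cat >> h.py <<'E'
from scipy.spatial.transform import Rotation as R
def down(yaw,pitch=0):
    """tool down, tool y at yaw+90deg or its half turn; pitch deg: raise of -x side about tool y"""
    return None
def delta(p,Rt,o=None,R0=None,p0=None):
    o=o or telemetry.get_obs()
    R0=np.array(o['eef_rot']) if R0 is None else R0; p0=np.array(o['tool_pos']) if p0 is None else p0
    print('travel',(R0.T@(np.array(p)-p0)).round(1),'dr',np.degrees(R.from_matrix(R0.T@Rt).as_rotvec()).round(2))
def frame(yaw,s=1):
    a=np.radians(yaw); y=s*np.array([-np.sin(a),np.cos(a),0]); z=np.array([0,0,-1.]); return np.stack([np.cross(y,z),y,z],1)
E
python3 - <<'E'
from h import *
o=telemetry.get_obs();print(np.array(o['eef_rot']).round(3).tolist(),np.round(o['joint_positions'],3))
print(np.array(vision.camera('wrist')['tool_from_camera']).round(2).tolist())
for s in(1,-1): delta([470,225,330],frame(17.3,s))
E
```

```text
[[0.922, 0.387, -0.0], [0.387, -0.922, 0.001], [0.0, -0.001, -1.0]] [-1.376  0.259  1.536 -0.     1.348 -0.203]
[[0.0, 0.96, 0.27, 68.79], [1.0, -0.0, -0.0, 0.92], [-0.0, 0.27, -0.96, -142.27], [0.0, 0.0, 0.0, 1.0]]
travel [ 520.4 -575.2  -98.5] dr [ 1.0000e-02 -1.0000e-01 -1.7451e+02]
travel [ 520.4 -575.2  -98.5] dr [-0.06 -0.01  5.49]
```

```bash
python3 - <<'E'
from h import *
delta([558,245,300],frame(17.3,-1))
E
```

```text
travel [ 609.3 -559.5  -68.5] dr [-0.06 -0.01  5.49]
```

>>> servo_tool(
  plan=[
    {"travel":[40,-30,-40],"dr":[0,0,0],"claw":1},
    {"travel":[60,-60,-80],"dr":[0,0,0],"claw":1},
    {"travel":[90,-90,-100],"dr":[0,0,0],"claw":1},
    {"travel":[609,-560,-69],"dr":[0,0,5.5],"claw":1},
    {"travel":[609,-560,-69],"dr":[0,0,5.5],"claw":1},
    {"travel":[609,-560,-69],"dr":[0,0,5.5],"claw":1},
    {"travel":[609,-560,-69],"dr":[0,0,5.5],"claw":1},
    {"travel":[609,-560,-69],"dr":[0,0,5.5],"claw":1},
    {"travel":[609,-560,-69],"dr":[0,0,5.5],"claw":1},
    {"travel":[609,-560,-69],"dr":[0,0,5.5],"claw":1},
    {"travel":[609,-560,-69],"dr":[0,0,5.5],"claw":1},
    {"travel":[609,-560,-69],"dr":[0,0,5.5],"claw":1},
    {"travel":[609,-560,-69],"dr":[0,0,5.5],"claw":1},
    {"travel":[609,-560,-69],"dr":[0,0,5.5],"claw":1},
    {"travel":[609,-560,-69],"dr":[0,0,5.5],"claw":1},
    {"travel":[609,-560,-69],"dr":[0,0,5.5],"claw":1},
    {"travel":[609,-560,-69],"dr":[0,0,5.5],"claw":1},
    {"travel":[609,-560,-69],"dr":[0,0,5.5],"claw":1},
    {"travel":[609,-560,-69],"dr":[0,0,5.5],"claw":1},
    {"travel":[609,-560,-69],"dr":[0,0,5.5],"claw":1},
  ],
)

```text
time: 1.87
tool_pos: [548.1, 226.3, 300.4]
eef_rot: [[0.955, 0.298, -0.0], [0.298, -0.955, -0.0], [-0.0, 0.0, -1.0]]
ft_force: [0.9, -0.6, 0.8]
finger_gap: 85.6
grasp_force: 0.0
```

```bash
python3 - <<'E'
from h import *
o=telemetry.get_obs();print(np.round(o['tool_pos'],1),np.round(o['joint_positions'],2))
c=snap('wrist','w1');C=cloud(c);t=load('top');print(c['K'].tolist())
def rect(m,name):
    P=C[m]; r=cv2.minAreaRect(P[:,:2].astype(np.float32)); print(name,m.sum(),'z',np.median(P[:,2]).round(1),np.round(r[0],1),np.round(r[1],1),round(r[2],1))
x,y,z=np.moveaxis(C,2,0)
near=np.hypot(x-531,y-230)<170
hsv=cv2.cvtColor(c['img'],cv2.COLOR_RGB2HSV)
rect(near&(z>135)&(z<155),'reel top')
rect(near&(z>80)&(z<100)&(hsv[...,2]>0),'unit top')
og=near&(hsv[...,0]<15)&(hsv[...,1]>170)&(hsv[...,2]>90)&(z>115)&(z<130)
n,l,st,ce=cv2.connectedComponentsWithStats(og.astype(np.uint8))
for i in range(1,n):
    if st[i,4]>20: rect(l==i,'tab%d %s'%(i,ce[i].round()))
i=c['img'][:,:,::-1];cv2.imwrite('pics/w1b.png',i)
E
```

```text
[548.1 226.3 300.4] [ 0.2   0.3   1.31 -0.    1.53  1.47]
[[289.29983508225655, 0.0, 318.6688146335986], [0.0, 289.29983508225655, 201.57055835336027], [0.0, 0.0, 1.0]]
reel top 2158 z 141.7 [560.1 248.1] [55.2 53.8] 17.8
unit top 24886 z 89.4 [532.7 232.1] [230.7 200.7] 17.2
tab2 [333. 228.] 30 z 120.1 [499.  192.1] [18.4  4.9] 19.4
```

View pics/w1b.png

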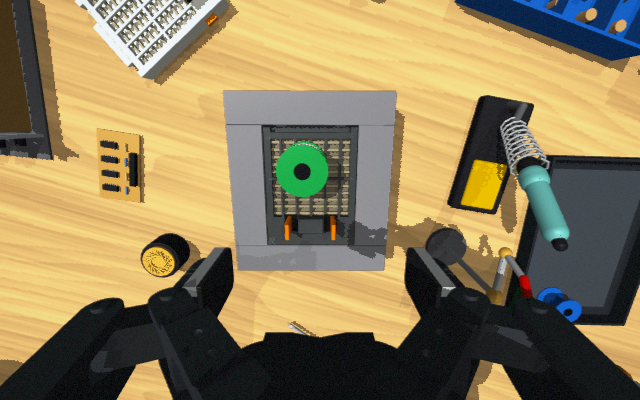

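Wrist view: green reel top at (302,172), cassette in the pocket, orange tabs (288,228) and (333,228) nearer the front; white decoy is at (150,25). Reel ≈ (560,248), top z 141.7 (scene view agrees: 143.6); matches expected 142.

```bash
python3 - <<'E'
from h import *
delta([560,248,200],frame(17.2,-1));delta([560,248,97],frame(17.2,-1))
E
```

```text
travel [ 13.8 -11.2  98.9] dr [-0.27 -0.09  0.3 ]
travel [ 13.6 -10.7 201.9] dr [-0.27 -0.09  0.3 ]
```

>>> servo_tool(
  plan=[
    {"travel":[13.7,-11,40],"claw":1},
    {"travel":[13.7,-11,80],"claw":1},
    {"travel":[13.7,-11,99],"claw":1},
    {"travel":[13.7,-11,99],"claw":1},
    {"travel":[13.7,-11,99],"claw":1},
  ],
  force=40,
)

```text
validation failed for argument at $.pl...
```

```bash
python3 - <<'E'
from h import *
o=telemetry.get_obs();print(np.round(o['tool_pos'],1))
delta([560,248,97],frame(17.2,-1))
E
```

```text
[550.2 232.7 298.8]
travel [ 13.6 -10.7 201.9] dr [-0.27 -0.09  0.3 ]
```

dr must be given in each row.

>>> servo_tool(
  plan=[
    {"travel":[13.7,-11,40],"dr":[0,0,0],"claw":1},
    {"travel":[13.7,-11,80],"dr":[0,0,0],"claw":1},
    {"travel":[13.7,-11,99],"dr":[0,0,0],"claw":1},
    {"travel":[13.7,-11,99],"dr":[0,0,0],"claw":1},
    {"travel":[13.7,-11,99],"dr":[0,0,0],"claw":1},
  ],
  force=40,
)

```text
time: 2.33
tool_pos: [556.9, 238.3, 200.7]
eef_rot: [[0.955, 0.297, -0.003], [0.297, -0.955, -0.001], [-0.003, -0.0, -1.0]]
ft_force: [1.2, 1.0, 0.4]
finger_gap: 85.9
grasp_force: 0.0
```

```bash
python3 - <<'E'
from h import *
o=telemetry.get_obs();print(np.round(o['tool_pos'],1))
delta([560,248,97],frame(17.2,-1))
E
```

```text
[556.9 238.3 200.7]
travel [  6.1  -8.3 103.7] dr [-0.01  0.18  0.09]
```

>>> servo_tool(
  plan=[
    {"travel":[5,-7,20],"dr":[0,0,0],"claw":1},
    {"travel":[5,-7,35],"dr":[0,0,0],"claw":1},
    {"travel":[5,-7,35],"dr":[0,0,0],"claw":1},
    {"travel":[5,-7,35],"dr":[0,0,0],"claw":1},
    {"travel":[5,-7,35],"dr":[0,0,0],"claw":1},
  ],
)

```text
time: 2.75
tool_pos: [561.6, 246.7, 169.2]
eef_rot: [[0.955, 0.297, 0.004], [0.297, -0.955, 0.001], [0.004, 0.0, -1.0]]
ft_force: [-0.1, -0.7, -0.0]
finger_gap: 85.5
grasp_force: 0.0
```

```bash
python3 - <<'E'
from h import *
o=telemetry.get_obs();print(np.round(o['tool_pos'],1))
delta([560,248,97],frame(17.2,-1))
c=snap('wrist','w2');C=cloud(c);x,y,z=np.moveaxis(C,2,0)
m=(np.hypot(x-560,y-248)<50)&(z>137)&(z<150)
P=C[m];r=cv2.minAreaRect(P[:,:2].astype(np.float32));print(r,np.median(P[:,2]))
print(np.round(telemetry.get_obs()['tool_pos'],1))
E
```

```text
[561.6 246.7 169.2]
travel [-1.4 -1.7 72.2] dr [ 0.02 -0.21  0.07]
((559.9273681640625, 247.8646240234375), (55.27812194824219, 55.23124694824219), 54.34431838989258) 141.62219549092796
[561.7 246.8 169.2]
```

Reel confirmed at (559.9,247.9).

>>> servo_tool(
  plan=[
    {"travel":[-1.5,-1,25],"dr":[0,0,0],"claw":1},
    {"travel":[-1.5,-1,50],"dr":[0,0,0],"claw":1},
    {"travel":[-1.5,-1,70],"dr":[0,0,0],"claw":1},
    {"travel":[-1.5,-1,70],"dr":[0,0,0],"claw":1},
    {"travel":[-1.5,-1,70],"dr":[0,0,0],"claw":0.3},
    {"travel":[-1.5,-1,70],"dr":[0,0,0],"claw":-0.5},
    {"travel":[-1.5,-1,70],"dr":[0,0,0],"claw":-1},
    {"travel":[-1.5,-1,70],"dr":[0,0,0],"claw":-1},
    {"travel":[-1.5,-1,70],"dr":[0,0,0],"claw":-1},
    {"travel":[-1.5,-1,70],"dr":[0,0,0],"claw":-1},
  ],
  force=40,
)

```text
time: 3.63
tool_pos: [560.4, 247.7, 99.2]
eef_rot: [[0.955, 0.297, 0.005], [0.297, -0.955, 0.001], [0.005, 0.0, -1.0]]
ft_force: [-0.1, 0.1, 6.3]
finger_gap: 55.3
grasp_force: 42.7
```

```bash
python3 - <<'E'
from h import *
delta([330,225,159],frame(17.2,-1));delta([330,225,11],frame(17.2,-1))
E
```

```text
travel [-226.4  -46.7  -60.9] dr [ 0.02 -0.28  0.09]
travel [-227.1  -46.8   87.1] dr [ 0.02 -0.28  0.09]
```

>>> servo_tool(
  plan=[
    {"travel":[0,0,-15],"dr":[0,0,0],"claw":-1},
    {"travel":[0,0,-35],"dr":[0,0,0],"claw":-1},
    {"travel":[0,0,-60],"dr":[0,0,0],"claw":-1},
    {"travel":[-20,-5,-65],"dr":[0,0,0],"claw":-1},
    {"travel":[-55,-12,-65],"dr":[0,0,0],"claw":-1},
    {"travel":[-95,-20,-65],"dr":[0,0,0],"claw":-1},
    {"travel":[-135,-28,-65],"dr":[0,0,0],"claw":-1},
    {"travel":[-175,-36,-65],"dr":[0,0,0],"claw":-1},
    {"travel":[-205,-43,-50],"dr":[0,0,0],"claw":-1},
    {"travel":[-222,-46,-20],"dr":[0,0,0],"claw":-1},
    {"travel":[-227,-47,15],"dr":[0,0,0],"claw":-1},
    {"travel":[-227,-47,45],"dr":[0,0,0],"claw":-1},
    {"travel":[-227,-47,65],"dr":[0,0,0],"claw":-1},
    {"travel":[-227,-47,72],"dr":[0,0,0],"claw":-1},
    {"travel":[-227,-47,72],"dr":[0,0,0],"claw":-1},
    {"travel":[-227,-47,72],"dr":[0,0,0],"claw":-1},
  ],
)

```text
time: 4.97
tool_pos: [328.7, 224.9, 25.3]
eef_rot: [[0.955, 0.297, 0.001], [0.297, -0.955, 0.0], [0.001, 0.0, -1.0]]
ft_force: [0.1, 0.5, -1.6]
finger_gap: 55.0
grasp_force: 43.0
```

>>> servo_tool(
  plan=[
    {"travel":[0,0,6],"dr":[0,0,0],"claw":-1},
    {"travel":[0,0,11],"dr":[0,0,0],"claw":-1},
    {"travel":[0,0,14.5],"dr":[0,0,0],"claw":-1},
    {"travel":[0,0,14.5],"dr":[0,0,0],"claw":-1},
    {"travel":[0,0,14.5],"dr":[0,0,0],"claw":-1},
  ],
)

```text
time: 5.38
tool_pos: [327.9, 224.7, 10.2]
eef_rot: [[0.955, 0.297, -0.0], [0.297, -0.955, -0.0], [-0.0, -0.0, -1.0]]
ft_force: [-0.5, -0.5, -2.3]
finger_gap: 55.4
grasp_force: 43.0
```

>>> servo_tool(
  plan=[
    {"travel":[0,0,0.7],"dr":[0,0,0],"claw":-1},
    {"travel":[0,0,1.2],"dr":[0,0,0],"claw":-1},
    {"travel":[0,0,1.2],"dr":[0,0,0],"claw":-1},
  ],
)

```text
time: 5.63
tool_pos: [328.1, 224.8, 9.3]
eef_rot: [[0.955, 0.297, 0.0], [0.297, -0.955, 0.0], [0.001, 0.0, -1.0]]
ft_force: [-0.6, -0.0, 1.6]
finger_gap: 54.9
grasp_force: 43.5
```

Touching down; release and rise, then go over the unit for a close look at the tabs.

>>> servo_tool(
  plan=[
    {"travel":[0,0,0],"dr":[0,0,0],"claw":0.5},
    {"travel":[0,0,0],"dr":[0,0,0],"claw":1},
    {"travel":[0,0,0],"dr":[0,0,0],"claw":1},
    {"travel":[0,0,0],"dr":[0,0,0],"claw":1},
    {"travel":[0,0,0],"dr":[0,0,0],"claw":1},
    {"travel":[0,0,-15],"dr":[0,0,0],"claw":1},
    {"travel":[0,0,-45],"dr":[0,0,0],"claw":1},
    {"travel":[0,0,-85],"dr":[0,0,0],"claw":1},
    {"travel":[0,0,-125],"dr":[0,0,0],"claw":1},
    {"travel":[20,5,-165],"dr":[0,0,0],"claw":1},
    {"travel":[60,20,-195],"dr":[0,0,0],"claw":1},
    {"travel":[100,35,-205],"dr":[0,0,0],"claw":1},
    {"travel":[140,47,-205],"dr":[0,0,0],"claw":1},
    {"travel":[150,47,-205],"dr":[0,0,0],"claw":1},
    {"travel":[150,47,-205],"dr":[0,0,0],"claw":1},
    {"travel":[150,47,-205],"dr":[0,0,0],"claw":1},
    {"travel":[150,47,-205],"dr":[0,0,0],"claw":1},
  ],
)

```text
time: 7.05
tool_pos: [483.8, 224.3, 213.1]
eef_rot: [[0.955, 0.297, -0.003], [0.297, -0.955, -0.0], [-0.003, -0.0, -1.0]]
ft_force: [-0.1, -0.1, -0.9]
finger_gap: 85.3
grasp_force: 0.0
```

```bash
python3 - <<'E'
from h import *
o=telemetry.get_obs();print(np.round(o['tool_pos'],1),o['finger_gap'])
c=snap('wrist','w3')
t=snap('top','t3');
cv2.imwrite('pics/w3b.png',cv2.resize(c['img'][100:330,200:470,::-1],None,fx=2.5,fy=2.5,interpolation=cv2.INTER_CUBIC))
E
```

```text
[483.8 224.3 213.1] 85.252040664787
```

View pics/w3b.png

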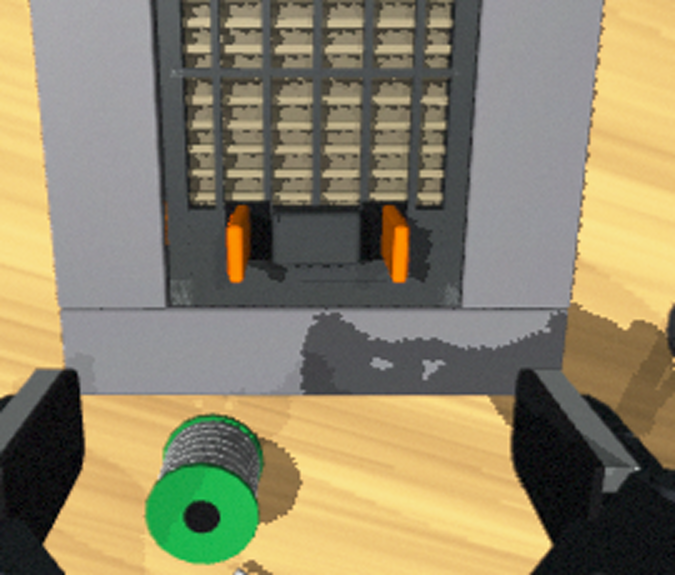

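Close view: reel stands upright in front of the unit (crop (202,515) top); tabs at crop (237,250) and (401,250), bridge between them, cassette free.

```bash
python3 - <<'E'
from h import *
a=np.radians(17.2);ex=np.array([np.cos(a),np.sin(a)]);ey=np.array([-np.sin(a),np.cos(a)])
c=load('w3');C=cloud(c);x,y,z=np.moveaxis(C,2,0)
near=np.hypot(x-532,y-232)<180
L=np.stack([(C[...,:2]-[532,232])@ex,(C[...,:2]-[532,232])@ey],-1)
m=near&(z>90+31)&(z<132)&(abs(L[...,1])<50)
for s in(1,-1):
    q=m&(s*L[...,1]>5); P=L[q]; print('tab',s,q.sum(),P.min(0).round(1),P.max(0).round(1),np.median(z[q]).round(1))
t=near&(z>87)&(z<93)
print('top z',np.median(z[t]))
# pocket edges: use brightness (grey plate) vs dark along cassette axes
g=cv2.cvtColor(c['img'],cv2.COLOR_RGB2GRAY)
for (xx) in(-20,0,20):
    k=t&(abs(L[...,0]-xx)<4); o=np.argsort(L[k][:,1]); yy=L[k][o,1]; gg=g[k][o]
    print('x',xx,[ (b,int(gg[(yy>b)&(yy<b+2)].mean())) for b in range(-68,-48,2) if ((yy>b)&(yy<b+2)).any()],[ (b,int(gg[(yy>b)&(yy<b+2)].mean())) for b in range(46,70,2) if ((yy>b)&(yy<b+2)).any()])
k=t&(abs(L[...,1])<20);xx=L[k][:,0];gg=g[k];print([(b,int(gg[(xx>b)&(xx<b+2)].mean())) for b in range(-90,-60,2) if ((xx>b)&(xx<b+2)).any()])
# side faces of unit / yaw check from rect
P=C[t];r=cv2.minAreaRect(P[:,:2].astype(np.float32));print(r)
# reel
q=(np.hypot(x-328,y-225)<60)&(z>47);print('reel',C[q].mean(0),np.median(z[q]))
t3=load('t3');D=cloud(t3);q=(np.hypot(D[...,0]-328,D[...,1]-225)<60)&(D[...,2]>40)&(D[...,2]<60);print('reel top cam',D[q].mean(0))
E
```

```text
tab 1 137 [-54.2  24.3] [-34.7  29.4] 123.3
tab -1 133 [-54.2 -30.5] [-34.7 -25.6] 123.5
top z 89.58317216482214
x -20 [(-68, 152), (-66, 152), (-64, 153), (-62, 153), (-60, 147), (-58, 85), (-56, 72), (-54, 74), (-52, 74), (-50, 62)] [(46, 53), (48, 79), (50, 79), (52, 79), (54, 75), (56, 111), (58, 157), (60, 158), (62, 158), (64, 158), (66, 158), (68, 158)]
x 0 [(-68, 154), (-66, 153), (-64, 154), (-62, 154), (-60, 146), (-58, 70), (-56, 73), (-54, 75), (-52, 74), (-50, 62)] [(46, 60), (48, 83), (50, 83), (52, 83), (54, 74), (56, 98), (58, 158), (60, 161), (62, 161), (64, 161), (66, 161), (68, 161)]
x 20 [(-68, 154), (-66, 154), (-64, 153), (-62, 155), (-60, 148), (-58, 89), (-56, 76), (-54, 77), (-52, 77), (-50, 66)] [(46, 64), (48, 89), (50, 89), (52, 90), (54, 78), (56, 93), (58, 160), (60, 163), (62, 163), (64, 163), (66, 163), (68, 163)]
[(-90, 111), (-88, 112), (-86, 116), (-84, 121), (-82, 130), (-80, 135), (-78, 119), (-76, 75), (-74, 75), (-72, 75), (-70, 74), (-68, 74), (-66, 68), (-64, 69), (-62, 67)]
((531.9981689453125, 231.71127319335938), (226.37339782714844, 200.4873046875), 17.290388107299805)
reel [329.60947475 224.10382156  51.4166528 ] 51.44449122377955
reel top cam [nan nan nan]<stdin>:21: RuntimeWarning: Mean of empty slice.
  ret = um.true_divide(
```

```bash
python3 - <<'E'
from h import *
for z in(145,93): delta([489.7,218.2,z],frame(17.25,-1))
E
```

```text
travel [ 4.2  7.8 68.5] dr [-0.01  0.09  0.08]
travel [  4.2   7.8 120.5] dr [-0.01  0.09  0.08]
```

>>> servo_tool(
  plan=[
    {"travel":[4.2,7.8,30],"dr":[0,0,0],"claw":1},
    {"travel":[4.2,7.8,60],"dr":[0,0,0],"claw":1},
    {"travel":[4.2,7.8,69],"dr":[0,0,0],"claw":1},
    {"travel":[4.2,7.8,69],"dr":[0,0,0],"claw":1},
    {"travel":[4.2,7.8,69],"dr":[0,0,0],"claw":1},
    {"travel":[4.2,7.8,69],"dr":[0,0,0],"claw":1},
  ],
)

```text
time: 7.65
tool_pos: [492.1, 218.7, 146.6]
eef_rot: [[0.955, 0.298, 0.002], [0.298, -0.955, 0.001], [0.003, 0.0, -1.0]]
ft_force: [-0.5, 0.7, 0.4]
finger_gap: 85.8
grasp_force: 0.0
```

```bash
python3 - <<'E'
from h import *
delta([489.7,218.2,93],frame(17.25,-1))
E
```

```text
travel [-2.6 -0.3 53.6] dr [ 0.01 -0.15  0.07]
```

>>> servo_tool(
  plan=[
    {"travel":[-1.5,0,25],"dr":[0,0,0],"claw":1},
    {"travel":[-1.5,0,45],"dr":[0,0,0],"claw":1},
    {"travel":[-1.5,0,52],"dr":[0,0,0],"claw":1},
    {"travel":[-1.5,0,52],"dr":[0,0,0],"claw":1},
    {"travel":[-1.5,0,52],"dr":[0,0,0],"claw":1},
  ],
)

```text
time: 8.07
tool_pos: [490.7, 218.0, 94.1]
eef_rot: [[0.955, 0.297, 0.001], [0.297, -0.955, 0.0], [0.001, 0.0, -1.0]]
ft_force: [-0.2, -0.2, -0.2]
finger_gap: 85.3
grasp_force: 0.0
```

>>> servo_tool(
  plan=[
    {"travel":[0,0,0],"dr":[0,0,0],"claw":0.2},
    {"travel":[0,0,0],"dr":[0,0,0],"claw":-0.4},
    {"travel":[0,0,0],"dr":[0,0,0],"claw":-1},
    {"travel":[0,0,0],"dr":[0,0,0],"claw":-1},
    {"travel":[0,0,0],"dr":[0,0,0],"claw":-1},
    {"travel":[0,0,0],"dr":[0,0,0],"claw":-1},
    {"travel":[0,0,0],"dr":[0,0,0],"claw":-1},
    {"travel":[0,0,0],"dr":[0,0,0],"claw":-1},
  ],
  force=70,
)

```text
time: 8.73
tool_pos: [491.1, 219.3, 97.1]
eef_rot: [[0.955, 0.297, 0.005], [0.297, -0.955, 0.003], [0.005, -0.001, -1.0]]
ft_force: [-7.5, 2.5, 23.9]
finger_gap: 37.5
grasp_force: 69.9
```

```bash
python3 - <<'E'
from h import *
c=snap('wrist','w4');o=telemetry.get_obs();print(np.round(o['tool_pos'],1),np.round(o['ft_force'],1),o['finger_gap'],o['grasp_force'],np.round(o['moment'],2))
cv2.imwrite('pics/w4b.png',cv2.resize(c['img'][100:400,140:500,::-1],None,fx=2,fy=2,interpolation=cv2.INTER_CUBIC))
E
```

```text
[491.1 219.3  97.1] [-7.2  3.7 23.6] 37.2287330705238 69.90384221076965 [ 0.51  1.32 -0.04]
```

View pics/w4b.png

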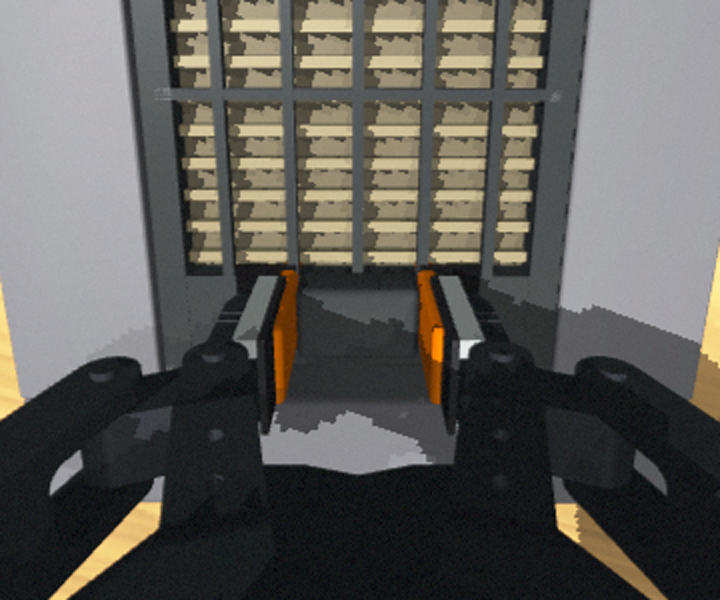

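The pads hold both tabs fully inward (crop (285,335) and (432,335)), nothing else between. Start the pivot on the heel.

>>> servo_tool(
  plan=[
    {"travel":[0,0,-3],"dr":[0,0,0],"claw":-1},
    {"travel":[0.3,0,-5],"dr":[0,-1.5,0],"claw":-1},
    {"travel":[0.6,0,-8],"dr":[0,-3,0],"claw":-1},
    {"travel":[1,0,-12],"dr":[0,-5,0],"claw":-1},
    {"travel":[1,0,-12],"dr":[0,-5,0],"claw":-1},
    {"travel":[1,0,-12],"dr":[0,-5,0],"claw":-1},
  ],
  force=60,
)

```text
time: 9.28
tool_pos: [492.1, 218.5, 105.3]
eef_rot: [[0.951, 0.297, -0.08], [0.296, -0.955, -0.025], [-0.084, -0.0, -0.996]]
ft_force: [1.8, 1.6, 1.2]
finger_gap: 37.3
grasp_force: 63.9
```

>>> servo_tool(
  plan=[
    {"travel":[0.7,0,-4],"dr":[0,-2,0],"claw":-1},
    {"travel":[1.2,0,-8],"dr":[0,-3.5,0],"claw":-1},
    {"travel":[1.8,0,-11],"dr":[0,-5,0],"claw":-1},
    {"travel":[1.8,0,-11],"dr":[0,-5,0],"claw":-1},
    {"travel":[1.8,0,-11],"dr":[0,-5,0],"claw":-1},
  ],
)

```text
time: 9.7
tool_pos: [494.4, 219.3, 115.8]
eef_rot: [[0.941, 0.297, -0.163], [0.293, -0.955, -0.051], [-0.171, -0.0, -0.985]]
ft_force: [4.3, 3.1, -1.7]
finger_gap: 37.5
grasp_force: 63.9
```

```bash
cat > cas.py <<'E'
from h import *
def cas(n='w'):
    """fit of the cassette's top plane in tool & world from the wrist camera (dark pixels around grille)"""
    o=telemetry.get_obs();c=snap('wrist');C=cloud(c)
    T=np.array(o['eef_rot']);p=np.array(o['tool_pos']);Q=(C-p)@T   # tool coordinates
    m=(abs(Q[...,1])<50)&(Q[...,0]>25)&(Q[...,0]<112)&(Q[...,2]>-40)&(Q[...,2]<60)
    A=Q[m];k=np.ones(len(A),bool)
    for _ in range(6):
        f=np.linalg.lstsq(np.c_[A[k,:2],np.ones(k.sum())],A[k,2],rcond=None)[0]
        r=A[:,2]-np.c_[A[:,:2],np.ones(len(A))]@f;k=abs(r)<(6 if _<3 else 2)
    print('tcp',p.round(1),'F',np.round(o['ft_force'],1),'gap',round(o['finger_gap'],1))
    nt=np.array([f[0],f[1],-1]);nt/=np.linalg.norm(nt);nw=T@nt
    print('plane in tool: z at x=0 %.1f slope x %.2f y %.2f deg'%(f[2],*np.degrees(np.arctan(f[:2]))),'n',k.sum(),'world tilt %.1f'%np.degrees(np.arccos(abs(nw[2]))),nw.round(3))
    return c,C
E
python3 - <<'E'
from cas import *
cas()
E
```

```text
tcp [494.4 219.3 115.8] F [ 4.3  3.1 -1.7] gap 37.5
plane in tool: z at x=0 18.1 slope x -4.14 y 0.49 deg n 10752 world tilt 5.7 [0.097 0.021 0.995]
```

```bash
python3 - <<'E'
from cas import *
def prof(C,T,p):
    Q=(C-p)@T
    print([ (x0,np.median(Q[...,2][(abs(Q[...,1]-0)<47)&(abs(Q[...,0]-x0)<3)&(Q[...,2]>-30)&(Q[...,2]<60)]).round(1)) for x0 in range(20,130,10)])
c=load('w4');o=dict(p=np.array([491.1,219.3,97.1]));T=np.array([[0.955,0.297,0.005],[0.297,-0.955,0.003],[0.005,-0.001,-1.0]])
prof(cloud(c),T,o['p'])
o=telemetry.get_obs();c=snap('wrist','w5');prof(cloud(c),np.array(o['eef_rot']),np.array(o['tool_pos']))
C=cloud(c);L=(C[...,:2]-[532,232])
a=np.radians(17.25);ex=np.array([np.cos(a),np.sin(a)]);ey=np.array([-np.sin(a),np.cos(a)])
lx,ly=L@ex,L@ey
print([(x0,np.median(C[...,2][(abs(lx-x0)<3)&(abs(ly)<48)]).round(1)) for x0 in range(-70,100,10) if ((abs(lx-x0)<3)&(abs(ly)<48)).any()])
cv2.imwrite('pics/w5b.png',cv2.resize(c['img'][60:360,140:500,::-1],None,fx=2,fy=2,interpolation=cv2.INTER_CUBIC))
E
```

```text
[(20, np.float64(13.1)), (30, np.float64(14.0)), (40, np.float64(15.9)), (50, np.float64(16.4)), (60, np.float64(16.4)), (70, np.float64(16.1)), (80, np.float64(13.6)), (90, np.float64(13.3)), (100, np.float64(13.3)), (110, np.float64(8.3)), (120, np.float64(15.7))]
[(20, np.float64(12.9)), (30, np.float64(12.9)), (40, np.float64(14.5)), (50, np.float64(15.6)), (60, np.float64(15.6)), (70, np.float64(15.5)), (80, np.float64(14.7)), (90, np.float64(12.2)), (100, np.float64(12.0)), (110, np.float64(6.8)), (120, np.float64(17.7))]
[(-70, np.float64(112.6)), (-60, np.float64(111.2)), (-50, np.float64(121.5)), (-40, np.float64(140.7)), (-30, np.float64(120.9)), (-20, np.float64(166.3)), (-10, np.float64(191.6)), (0, np.float64(101.1)), (10, np.float64(91.7)), (20, np.float64(92.6)), (30, np.float64(91.2)), (40, np.float64(89.7)), (50, np.float64(89.1)), (60, np.float64(86.7)), (70, np.float64(89.7)), (80, np.float64(77.6))]
```

View pics/w5b.png

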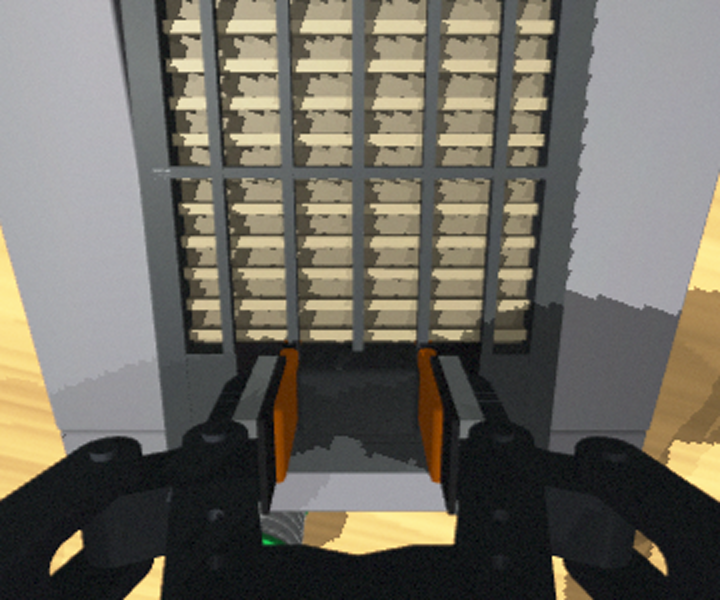

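Tool-frame profile of the grille is unchanged, so the cassette turns rigidly with the gripper (tab end clearly up, unit's front plate visible beneath). Continue to 16°.

>>> servo_tool(
  plan=[
    {"travel":[0.5,0,-4],"dr":[0,-2,0],"claw":-1},
    {"travel":[1,0,-8.5],"dr":[0,-4,0],"claw":-1},
    {"travel":[1.5,0,-12.6],"dr":[0,-6,0],"claw":-1},
    {"travel":[1.5,0,-12.6],"dr":[0,-6,0],"claw":-1},
    {"travel":[1.5,0,-12.6],"dr":[0,-6,0],"claw":-1},
  ],
)

```text
time: 10.22
tool_pos: [496.2, 219.8, 127.4]
eef_rot: [[0.918, 0.298, -0.264], [0.286, -0.955, -0.082], [-0.276, 0.0, -0.961]]
ft_force: [-0.2, 1.8, 0.2]
finger_gap: 37.6
grasp_force: 64.0
```

```bash
python3 - <<'E'
from cas import *
o=telemetry.get_obs();c=snap('wrist','w6');T=np.array(o['eef_rot']);Q=(cloud(c)-np.array(o['tool_pos']))@T
print([ (x0,np.median(Q[...,2][(abs(Q[...,1]-0)<47)&(abs(Q[...,0]-x0)<3)&(Q[...,2]>-30)&(Q[...,2]<60)]).round(1)) for x0 in range(20,130,10)])
E
```

```text
[(20, np.float64(12.9)), (30, np.float64(13.0)), (40, np.float64(15.1)), (50, np.float64(15.6)), (60, np.float64(15.6)), (70, np.float64(15.5)), (80, np.float64(13.2)), (90, np.float64(12.2)), (100, np.float64(12.0)), (110, np.float64(6.8)), (120, np.float64(18.1))]
```

>>> servo_tool(
  plan=[
    {"travel":[-5,0,0],"dr":[0,0,0],"claw":-1},
    {"travel":[-11,0,0],"dr":[0,0,0],"claw":-1},
    {"travel":[-18,0,0],"dr":[0,0,0],"claw":-1},
    {"travel":[-24,0,-0.5],"dr":[0,0,0],"claw":-1},
    {"travel":[-24,0,-0.5],"dr":[0,0,0],"claw":-1},
    {"travel":[-24,0,-0.5],"dr":[0,0,0],"claw":-1},
  ],
)

```text
time: 10.77
tool_pos: [474.4, 212.9, 135.3]
eef_rot: [[0.918, 0.297, -0.264], [0.286, -0.955, -0.082], [-0.276, 0.0, -0.961]]
ft_force: [0.1, 0.5, -2.4]
finger_gap: 37.5
grasp_force: 63.1
```

>>> servo_tool(
  plan=[
    {"travel":[-2.5,0,-9],"dr":[0,0,0],"claw":-1},
    {"travel":[-5.5,0,-19],"dr":[0,0,0],"claw":-1},
    {"travel":[-10,0,-34],"dr":[0,3,0],"claw":-1},
    {"travel":[-16,0,-58],"dr":[0,7,0],"claw":-1},
    {"travel":[-22,0,-77],"dr":[0,11,0],"claw":-1},
    {"travel":[-28,0,-96],"dr":[0,16,0],"claw":-1},
    {"travel":[-28,0,-96],"dr":[0,16,0],"claw":-1},
    {"travel":[-28,0,-96],"dr":[0,16,0],"claw":-1},
  ],
)

```text
time: 11.43
tool_pos: [474.9, 212.9, 237.6]
eef_rot: [[0.955, 0.297, 0.004], [0.297, -0.955, 0.0], [0.004, 0.001, -1.0]]
ft_force: [-0.8, 0.1, -3.2]
finger_gap: 37.4
grasp_force: 63.1
```

```bash
python3 - <<'E'
from cas import *
o=telemetry.get_obs();c=snap('wrist','w7');T=np.array(o['eef_rot']);C=cloud(c);Q=(C-np.array(o['tool_pos']))@T
print([ (x0,np.median(Q[...,2][(abs(Q[...,1]-0)<47)&(abs(Q[...,0]-x0)<3)&(Q[...,2]>-30)&(Q[...,2]<60)]).round(1)) for x0 in range(20,130,10)])
# tray from wrist + top
t=snap('top','t7');D=cloud(t);x,y,z=np.moveaxis(D,2,0)
m=(abs(x-556)<190)&(abs(y+221)<140)
P=D[m&(z>16)&(z<33)];r=cv2.minAreaRect(P[:,:2].astype(np.float32));print(r)
hsv=cv2.cvtColor(t['img'],cv2.COLOR_RGB2HSV);b=m&(hsv[...,0]>100)&(hsv[...,0]<130)&(hsv[...,1]>150)&(z>30);print('empty',b.sum(),D[b].mean(0))
cv2.imwrite('pics/t7b.png',cv2.resize(t['img'][110:290,200:460,::-1],None,fx=3,fy=3))
for s in(1,):delta([533.4,-227.4,310],frame(15.7,-1))
E
```

```text
[(20, np.float64(13.4)), (30, np.float64(14.2)), (40, np.float64(16.5)), (50, np.float64(17.0)), (60, np.float64(16.9)), (70, np.float64(16.8)), (80, np.float64(14.4)), (90, np.float64(14.1)), (100, np.float64(14.2)), (110, np.float64(9.2)), (120, np.float64(20.7))]
((556.231201171875, -220.44931030273438), (280.52410888671875, 192.4229736328125), 15.723095893859863)
empty 100 [ 448.56365211 -224.52158355   44.60979957]
travel [-74.7 437.8 -75.1] dr [0.01 0.11 1.58]
```

View pics/t7b.png

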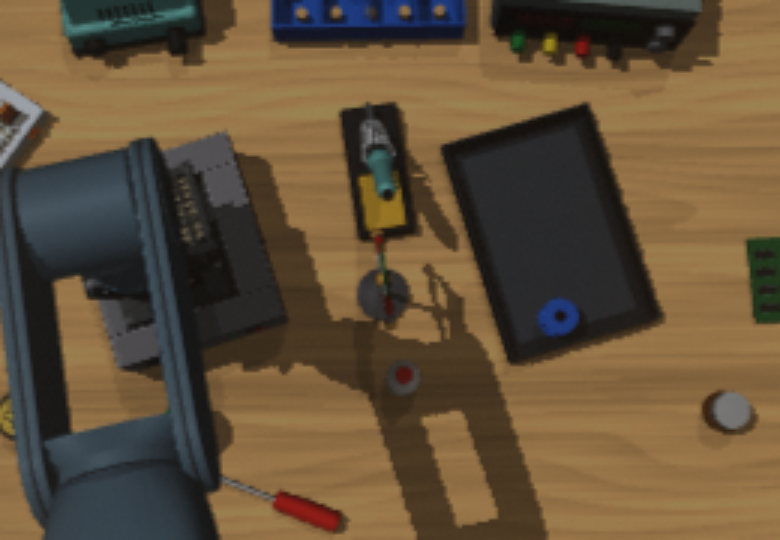

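Cassette is out and level; tray at local frame centre (556.2,-220.5), yaw 15.7°, empty reel at crop (558,317) near its front end, unmoved. Carry high over the iron and third hand.

>>> servo_tool(
  plan=[
    {"travel":[0,0,-20],"dr":[0,0,0],"claw":-1},
    {"travel":[0,5,-45],"dr":[0,0,0],"claw":-1},
    {"travel":[-2,15,-68],"dr":[0,0,0],"claw":-1},
    {"travel":[-5,30,-80],"dr":[0,0,0],"claw":-1},
    {"travel":[-9,53,-85],"dr":[0,0,0],"claw":-1},
    {"travel":[-14,82,-85],"dr":[0,0,0],"claw":-1},
    {"travel":[-19,112,-85],"dr":[0,0,0.2],"claw":-1},
    {"travel":[-24,142,-85],"dr":[0,0,0.4],"claw":-1},
    {"travel":[-29,172,-85],"dr":[0,0,0.6],"claw":-1},
    {"travel":[-34,202,-85],"dr":[0,0,0.8],"claw":-1},
    {"travel":[-39,232,-85],"dr":[0,0,1],"claw":-1},
    {"travel":[-44,262,-85],"dr":[0,0,1.1],"claw":-1},
    {"travel":[-49,292,-85],"dr":[0,0,1.2],"claw":-1},
    {"travel":[-54,322,-85],"dr":[0,0,1.3],"claw":-1},
    {"travel":[-59,352,-85],"dr":[0,0,1.4],"claw":-1},
    {"travel":[-64,382,-85],"dr":[0,0,1.5],"claw":-1},
    {"travel":[-69,408,-80],"dr":[0,0,1.5],"claw":-1},
    {"travel":[-72,425,-75],"dr":[0,0,1.5],"claw":-1},
    {"travel":[-73,434,-75],"dr":[0,0,1.5],"claw":-1},
    {"travel":[-73.4,437.4,-75],"dr":[0,0,1.5],"claw":-1},
  ],
)

```text
time: 13.2
tool_pos: [534.6, -227.5, 307.8]
eef_rot: [[0.963, 0.271, -0.004], [0.271, -0.963, 0.003], [-0.003, -0.003, -1.0]]
ft_force: [-0.7, 0.0, -2.6]
finger_gap: 37.7
grasp_force: 63.1
```

```bash
python3 - <<'E'
from cas import *
o=telemetry.get_obs();c=snap('wrist','w8');T=np.array(o['eef_rot']);C=cloud(c);Q=(C-np.array(o['tool_pos']))@T
print([ (x0,np.median(Q[...,2][(abs(Q[...,1]-0)<47)&(abs(Q[...,0]-x0)<3)&(Q[...,2]>-30)&(Q[...,2]<60)]).round(1)) for x0 in range(20,130,10)])
delta([534.5,-226.6,120],frame(15.7,-1));print(np.round(telemetry.get_obs()['tool_pos'],1))
L=(C[...,:2]-[556.2,-220.5]);a=np.radians(15.7);lx=L@[np.cos(a),np.sin(a)];ly=L@[-np.sin(a),np.cos(a)]
for n,m in(('floor',(C[...,2]<12)&(abs(lx)<120)&(abs(ly)<85)),('rim',(C[...,2]>18)&(C[...,2]<34)&(abs(lx)<170)&(abs(ly)<120))):
    print(n,m.sum(),np.median(C[...,2][m]),np.percentile(lx[m],[1,99]).round(),np.percentile(ly[m],[1,99]).round())
E
```

```text
[(20, np.float64(13.4)), (30, np.float64(14.1)), (40, np.float64(16.5)), (50, np.float64(16.9)), (60, np.float64(16.8)), (70, np.float64(16.8)), (80, np.float64(14.4)), (90, np.float64(14.1)), (100, np.float64(14.1)), (110, np.float64(9.2)), (120, np.float64(20.7))]
travel [ 2.000e-01 -1.000e-01  1.886e+02] dr [-0.14  0.11  0.04]
[ 534.8 -227.1  308.6]
  return _methods._mean(a, axis=axis, dtype=dtype,
  ret = ret.dtype.type(ret / rcount)
Traceback (most recent call last):
IndexError: index -1 is out of bounds for axis 0 with size 0
```

>>> servo_tool(
  plan=[
    {"travel":[0,0,15],"dr":[0,0,0],"claw":-1},
    {"travel":[0,0,40],"dr":[0,0,0],"claw":-1},
    {"travel":[0,0,70],"dr":[0,0,0],"claw":-1},
    {"travel":[0,0,100],"dr":[0,0,0],"claw":-1},
    {"travel":[0,0,130],"dr":[0,0,0],"claw":-1},
    {"travel":[0,0,160],"dr":[0,0,0],"claw":-1},
    {"travel":[0,0,190],"dr":[0,0,0],"claw":-1},
    {"travel":[0,0,212],"dr":[0,0,0],"claw":-1},
    {"travel":[0,0,228],"dr":[0,0,0],"claw":-1},
    {"travel":[0,0,238],"dr":[0,0,0],"claw":-1},
    {"travel":[0,0,243],"dr":[0,0,0],"claw":-1},
    {"travel":[0,0,243],"dr":[0,0,0],"claw":-1},
    {"travel":[0,0,243],"dr":[0,0,0],"claw":-1},
  ],
)

```text
time: 14.33
tool_pos: [535.4, -226.3, 68.0]
eef_rot: [[0.962, 0.273, 0.001], [0.273, -0.962, -0.001], [0.001, 0.001, -1.0]]
ft_force: [-0.8, 0.3, -2.5]
finger_gap: 37.2
grasp_force: 63.1
```

```bash
python3 - <<'E'
from cas import *
s=snap('scene','s9');i=s['img'][150:270,200:360,::-1];cv2.imwrite('pics/s9b.png',cv2.resize(i,None,fx=4.5,fy=4.5,interpolation=cv2.INTER_CUBIC))
delta([534.5,-226.6,38],frame(15.7,-1))
E
```

```text
travel [-1.2 -0.4 30.4] dr [ 0.1  -0.09  0.12]
```

View pics/s9b.png

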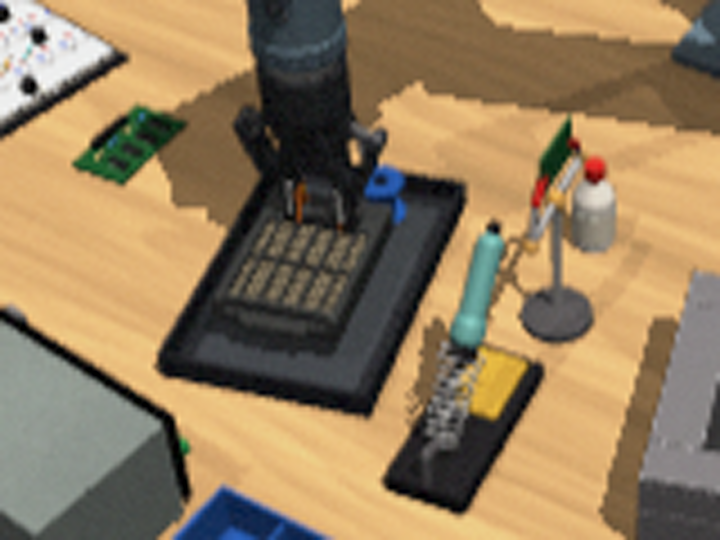

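Cassette hovers level over the tray (crop (300,270)), well clear of the walls and the blue reel (385,185). Lower slowly.

>>> servo_tool(
  plan=[
    {"travel":[-0.5,0,8],"dr":[0,0,0],"claw":-1},
    {"travel":[-0.5,0,16],"dr":[0,0,0],"claw":-1},
    {"travel":[-0.5,0,22],"dr":[0,0,0],"claw":-1},
    {"travel":[-0.5,0,25],"dr":[0,0,0],"claw":-1},
    {"travel":[-0.5,0,26],"dr":[0,0,0],"claw":-1},
    {"travel":[-0.5,0,26],"dr":[0,0,0],"claw":-1},
  ],
)

```text
time: 14.88
tool_pos: [533.9, -226.4, 40.4]
eef_rot: [[0.962, 0.272, -0.001], [0.272, -0.962, 0.001], [-0.001, -0.001, -1.0]]
ft_force: [0.5, 0.0, -1.8]
finger_gap: 37.6
grasp_force: 63.1
```

>>> servo_tool(
  plan=[
    {"travel":[0,0,0.7],"dr":[0,0,0],"claw":-1},
    {"travel":[0,0,1.4],"dr":[0,0,0],"claw":-1},
    {"travel":[0,0,2],"dr":[0,0,0],"claw":-1},
    {"travel":[0,0,2],"dr":[0,0,0],"claw":-1},
    {"travel":[0,0,2],"dr":[0,0,0],"claw":-1},
  ],
)

```text
time: 15.3
tool_pos: [534.2, -226.6, 39.1]
eef_rot: [[0.962, 0.272, 0.0], [0.272, -0.962, -0.0], [0.0, 0.0, -1.0]]
ft_force: [0.2, -0.1, -3.5]
finger_gap: 37.3
grasp_force: 63.1
```

>>> servo_tool(
  plan=[
    {"travel":[0,0,0.7],"dr":[0,0,0],"claw":-1},
    {"travel":[0,0,1.4],"dr":[0,0,0],"claw":-1},
    {"travel":[0,0,2],"dr":[0,0,0],"claw":-1},
    {"travel":[0,0,2],"dr":[0,0,0],"claw":-1},
    {"travel":[0,0,2],"dr":[0,0,0],"claw":-1},
  ],
)

```text
time: 15.72
tool_pos: [534.2, -226.6, 37.3]
eef_rot: [[0.962, 0.272, 0.0], [0.272, -0.962, -0.0], [0.0, 0.0, -1.0]]
ft_force: [-1.8, 0.2, 1.8]
finger_gap: 37.3
grasp_force: 64.3
```

>>> servo_tool(
  plan=[
    {"travel":[0,0,0.6],"dr":[0,0,0],"claw":-1},
    {"travel":[0,0,1],"dr":[0,0,0],"claw":-1},
    {"travel":[0,0,1],"dr":[0,0,0],"claw":-1},
    {"travel":[0,0,1],"dr":[0,0,0],"claw":-1},
  ],
)

```text
time: 16.05
tool_pos: [534.3, -226.7, 37.2]
eef_rot: [[0.962, 0.272, 0.001], [0.272, -0.962, -0.001], [0.0, 0.001, -1.0]]
ft_force: [-3.6, 2.1, 9.3]
finger_gap: 37.3
grasp_force: 66.3
```

Seated. Release and withdraw.

>>> servo_tool(
  plan=[
    {"travel":[0,0,0],"dr":[0,0,0],"claw":0},
    {"travel":[0,0,0],"dr":[0,0,0],"claw":0.4},
    {"travel":[0,0,0],"dr":[0,0,0],"claw":1},
    {"travel":[0,0,0],"dr":[0,0,0],"claw":1},
    {"travel":[0,0,0],"dr":[0,0,0],"claw":1},
    {"travel":[0,0,0],"dr":[0,0,0],"claw":1},
    {"travel":[0,0,-10],"dr":[0,0,0],"claw":1},
    {"travel":[0,0,-30],"dr":[0,0,0],"claw":1},
    {"travel":[0,0,-70],"dr":[0,0,0],"claw":1},
    {"travel":[0,0,-110],"dr":[0,0,0],"claw":1},
    {"travel":[0,0,-150],"dr":[0,0,0],"claw":1},
    {"travel":[0,0,-190],"dr":[0,0,0],"claw":1},
    {"travel":[0,0,-220],"dr":[0,0,0],"claw":1},
    {"travel":[0,0,-240],"dr":[0,0,0],"claw":1},
    {"travel":[0,0,-240],"dr":[0,0,0],"claw":1},
    {"travel":[0,0,-240],"dr":[0,0,0],"claw":1},
  ],
)

```text
time: 17.38
tool_pos: [534.7, -226.9, 278.2]
eef_rot: [[0.962, 0.272, 0.003], [0.272, -0.962, -0.002], [0.003, 0.003, -1.0]]
ft_force: [-0.4, 0.5, 0.5]
finger_gap: 85.8
grasp_force: 0.0
```

```bash
python3 - <<'E'
from cas import *
c=snap('wrist','w10');C=cloud(c);s=snap('scene','s10');t=snap('top','t10')
a=np.radians(15.7);L=C[...,:2]-[556.2,-220.5];lx=L@[np.cos(a),np.sin(a)];ly=L@[-np.sin(a),np.cos(a)];z=C[...,2]
m=(z>24)&(z<36)&(abs(lx)<125)&(abs(ly)<80)
P=np.stack([lx[m],ly[m]],1).astype(np.float32);print(cv2.minAreaRect(P),np.median(z[m]))
A=np.c_[lx[m],ly[m],np.ones(m.sum())];f=np.linalg.lstsq(A,z[m],rcond=None)[0];print('slopes deg',np.degrees(f[:2]).round(2),f[2])
S=cloud(s);q=(np.hypot(S[...,0]-329,S[...,1]-225)<50)&(S[...,2]>45)&(S[...,2]<60);print('reel scene',q.sum(),S[q].mean(0) if q.any() else 0)
im=np.vstack([cv2.resize(s['img'][130:290,150:480,::-1],(700,340)),cv2.resize(c['img'][20:300,60:560,::-1],(464,260))[:, :464] if 0 else np.zeros((1,700,3),np.uint8)])
cc=cv2.resize(c['img'][20:300,0:640,::-1],(583,255));im=np.vstack([im,cv2.copyMakeBorder(cc,0,0,0,117,cv2.BORDER_CONSTANT)]);cv2.imwrite('pics/end.png',im)
E
```

```text
((19.58263397216797, -0.44841766357421875), (148.8165283203125, 112.32233428955078), 0.038798753172159195) 29.163809635974133
slopes deg [-0.39 -0.  ] 28.642723678879047
reel scene 119 [328.91241997 227.64594198  53.58431253]
```

View pics/end.png

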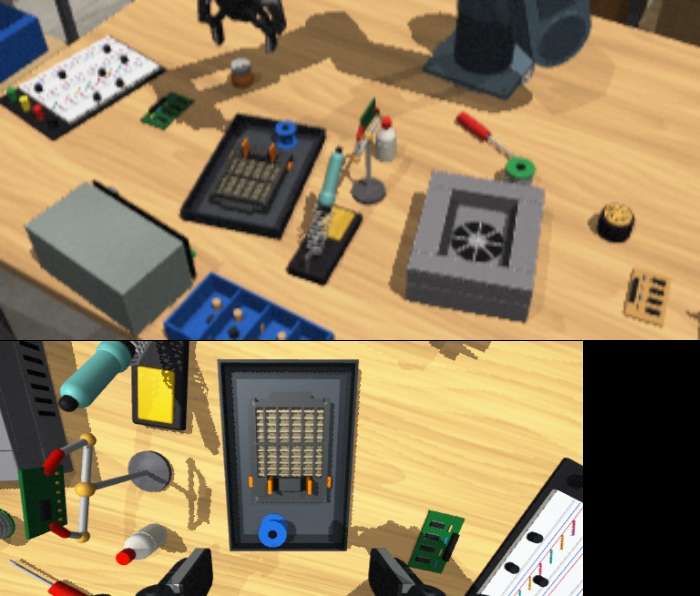

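Final picture: the cassette lies flat, grille up, in the tray beside the blue reel (top at z≈29, tilt <0.5°). The green reel stands upright before the unit, and nothing else has moved.

```bash
python3 -c "
from bench import workorder
print(workorder.sign_off())"
```

```text
the job is handed in; nothing more can be done
None
```

The job is handed in at about 17.5 s of the 64 s allowed: the green reel stands upright on the bench in front of the unit, and the sooty cassette lies flat, grille up, in the waste tray beside the empty reel, with nothing else seen to have moved.

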